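# Level the tray lift with the roller track and set its brake

## Robot

A 7-joint arm with a two-finger parallel gripper is mounted at the origin on the work surface. World frame = base frame: x ahead of the robot, y to its left, z up, the work surface at z = 0. Lengths are in m, angles in rad, forces in N, time in s.
With the tool pointing down it reaches from about 0.35 to 0.9 m from the base axis. Payload 8.1 kg.
Tool frame: the origin (TCP) lies between the finger pads; the fingertips stand 25 mm ahead of it and the grasp point (between the pads) lies 6 mm ahead of it; z points along the fingers, y is the direction in which the jaws open and shut (so a half turn about z gives the same grasp; the last joint's range is limited). The gripper opens to 92 mm and grips with 3 to 60 N. Pads are 19 mm wide; open, the fingers measure 130 mm over their backs; the gripper's body (75 mm by 190 mm) begins 47 mm behind the grasp point.
Start: joints at [1.008, 0.434, 0.025, 1.573, -0.012, 1.134, -0.075], TCP at [0.277, -0.56, 0.252] pointing down, gripper open.
Joint ranges: [-2.62, 2.62], [-0.44, 2.09], [-1.27, 1.32], [0.08, 2.57], [-1.32, 4.46], [0.12, 2], [-2.74, 2.74]. Speed limits (rad/s): [2.22, 2.22, 3.01, 3.01, 3.14, 3.14, 3.14].

## Interface

Orientations are given as a rotation vector (axis times angle).
In Python, from cell import * gives the robot as it stands.
- The arm moves only by the shell command python3 -m jog 'ROWS' [FORCE]. ROWS is JSON, one flat list of numbers, 5 for each row, row after row: the finger opening in mm, from 0 to 91.8, then the shift along the tool's x, y, z in units of 40 mm (1.0 is 40 mm), then the turn about the tool's z in units of 6 degrees (1.0 is 6 degrees). A call has 1 to 20 rows; each row shifts and turns the pose as measured when the row begins, along the tool's axes as they then stand; what a row does not reach is not made up. A row lasts 1/12 s, in which the tool goes at most 41.7 mm and 7.16 degrees, less where a joint would pass 70% of its speed; a pose out of reach is approached as far as the arm can. A call is refused whole if a number of a shift passes 1 or a number of a turn 1, either way. A call with a gripper value outside its range is refused whole. The fingers move at their own pace and stop on an object; FORCE is the grip in N (left out, the last holds). Time passes only in rows, so rows that do not move let the fingers close. It gives the time, the measured TCP pose, the force and the opening at its end, in the units of the state.
- observe(): the state, without advancing time (a new reading comes with each control period).
- get_image(name): name is "side" or "top" or "wrist"; returns the picture (420x560x3 uint8, red, green, blue); there is no depth.
- camera_params(name): a dict with "intrinsics" (3x3 intrinsics, pixels), "xyz" and "orientation" of the camera in the world. Camera axes: x right, y down, z forward; pixel columns grow to the right and rows downward; lengths in m; the calibration is good to about 2 mm. A picture is of the moment at which its call begins: read the wrist's pose just before it. camera_params takes no time and is no camera call; for the wrist camera it gives the pose at the moment of the call.
- sign_off(): hands the job in, once; it reports no verdict.
The state is a dict: "clock": time; "joints": joint angles; "dq": joint speeds; "joint_efforts": joint torques, N m; "position": TCP position; "ee_rot": TCP orientation; "force": force on the tool from outside, world axes, zero at the start; "ft_torque": the same for the moment, N m; "width": opening from 0.0 (shut) to 1.0 (fully open).
Only numpy, scipy, OpenCV 4.12 (cv2) and the standard library are available. Lean on these libraries where they do the work, as an engineer would, in place of code of your own. Each camera call takes 0.05 s, during which the arm holds its last target. There are 200 camera calls.

## Task

Wind the tray lift up with its crank until the platform is level with the roller track, so that the biscuit tray could be slid across. Then set the lift's brake: press the red pad of the yellow lever down until its catch snaps over and keeps it down by itself, without forcing the lever hard against its stop. Leave the biscuits lying on the platform and everything else on the bench where it is.

Things in the scene. Friction and masses are not known exactly. Their poses are not given: they have to be found in the camera images.
- lift: Frame of the bench tray lift, fixed to the bench: a stainless base plate 170 x 410 x 8 mm, two upright guide rods with a screw between them, and a white head plate (150 x 60 mm, top at 223 mm) with the crank on top. Origin on the screw's axis at bench height. Seen along its axes: the platform and the roller track lie on its +y side, the brake lever sticks out on its -y side, z is up.
- crank_axis (a point): Point on the crank's vertical axis (fixed), 290 mm above the bench, at the height of the middle of the crank's knob.
- crank_knob (a point): Middle of the crank's upright black knob, a 26 mm round grip 62 mm tall (from 255 to 317 mm above the bench) that spins freely on its pin, 60 mm from the crank's axis. The flat steel crank arm below it has its top at 251 mm; the hub's nut at the axis ends at 257 mm. Nothing else stands higher.
- crank_turn (a joint): Crank angle in rad, 0 at the start, positive clockwise seen from above, which raises the platform 10 mm per full turn (6.28). It needs about 2 to 3 N at the knob and stays where it is left. It starts with the knob on the -x side of the lift.
- platform_edge (a point): Middle of the platform's edge that faces the track, on its top face. The platform is a steel plate 200 x 240 x 6 mm that only moves straight up and down; at the start its top is 85 mm above the bench. It can rise 45 mm.
- platform_mid (a point): Middle of the platform's top face.
- track_edge (a point): Top of the track's first roller, at its middle, 30 mm across the gap from the platform's edge. The track is a fixed aluminium frame with 22 mm steel rollers; all roller tops are level with this point (97 to 109 mm above the bench, 12 to 24 mm above the platform at the start). Level: platform_edge and this point at one height, within 3 mm.
- brake_lever: Yellow brake lever, 10 mm wide, with a red hand pad 38 x 66 x 14 mm; origin at its pivot, sticking out to the lift's -y. 100 mm from the pivot a pin pushes a sprung steel hook aside, which snaps over it and keeps the lever down (the force then falls by some newtons); just below is a solid bump stop. Let go, a caught lever stays down; one not caught springs up to 0.
- lever_pivot (a point): Pivot of the brake lever (fixed), 85 mm above the bench, 50 mm from the crank's axis to the lift's -y.
- lever_pad (a point): Middle of the red pad's top face, 178 mm from the pivot along the lever and 7 mm above its centre line. At the start the lever points 0.65 rad above level, the pad is about 198 mm above the bench and its face leans towards the mast by as much; pressed home the pad is about level, 92 mm above the bench. Pushing it along its arc about the pivot keeps the tool from sliding.
- brake_angle (a joint): Lever angle in rad: 0 up (brake off), 0.65 level, growing as it is pressed. Needs 3 N at the pad to start, 9 to 14 N near the end; the hook drags over the last 0.2. Where the hook holds it differs each time and is not given (its bracket is shimmed): 0.58 to 0.72. To catch, press about 0.02 past that; the bump stop comes 0.03 past it.
- tray: Aluminium baking tray 172 x 188 x 20 mm with six finger biscuits, 0.4 to 0.8 kg, lying loose on the platform. Origin under its middle.
- track_tray: Another aluminium tray of biscuits, 172 x 180 x 20 mm, on the roller track. Origin under its middle.
- bowl: Open steel bowl, 150 mm across and 75 mm high, on the bench. Origin under its middle.
- sugar_jar: Clear jar with a white cap, 80 mm across and 125 mm high. Origin under its middle.
- pastry_ring: Steel pastry ring, 90 mm across and 50 mm high. Origin under its middle.
- palette_knife: Palette knife with a white handle, 260 mm long, lying flat on the bench. Origin under its middle.
- pastry_brush: Flat pastry brush, 200 mm long, lying on the bench. Origin under its middle.
- sprinkle_tin: Red tin, 68 mm across and 95 mm high. Origin under its middle.

How it is judged:
By the outcome, as a careful person would: the job done as asked, in the order asked, and still so for the second after the job is handed in, with the robot touching nothing.
It also fails if it takes over 69 s, if anything falls off the work surface, if the arm or the gripper's body presses on something with over 40 N, if the wrist force passes 120 N, or if a joint passes its speed limit or range.

## Working session

There is one attempt and no reset: what is moved stays moved. The work goes in short steps, Python scripts to look and compute and a shell command to move; the robot and the scene stay as the last step left them, time stands still between calls to the robot, and variables do not carry over. Pictures are saved under pics/ and viewed, about 8 in all and at most 12, crops included, and the job is handed in when it is done.

```bash
mkdir -p pics; python3 - <<'E'
from cell import *
import cv2,numpy as np
o=observe();print(o)
for n in("side","top"):
    p=camera_params(n);print(n,np.array(p["intrinsics"]).round(1).tolist(),p["xyz"],p["orientation"])
a=get_image("side");b=get_image("top")
cv2.imwrite("pics/side0.png",cv2.cvtColor(a,cv2.COLOR_RGB2BGR));cv2.imwrite("pics/top0.png",cv2.cvtColor(b,cv2.COLOR_RGB2BGR))
E
```

```text
{'clock': 0.0, 'joints': array([ 1.00836336,  0.43522354,  0.024966  ,  1.57411714, -0.01158886,
        1.13396791, -0.07513679]), 'dq': array([-1.12371640e-03, -2.33949363e-04, -7.77143120e-05,  1.21832391e-03,
        3.54325567e-04, -9.71334819e-04, -2.02687012e-04]), 'joint_efforts': array([ 2.02876501e-03, -6.67855954e+01,  9.85342786e-01, -3.14450955e+01,
       -6.08766871e-02,  4.32056480e-02,  1.34619095e-04]), 'position': array([ 0.27711581, -0.55967848,  0.25093675]), 'ee_rot': array([-3.05750769e+00, -7.15471363e-01,  7.88845149e-04]), 'force': array([ 0.36084884, -0.08391089, -0.28275955]), 'ft_torque': array([-0.01694235,  0.03395136,  0.04126133]), 'width': 1.0031092227736522}
side [[532.6, 0.0, 284.9], [0.0, 532.6, 212.9], [0.0, 0.0, 1.0]] [0.00638631 0.91876105 1.49726538] [-0.7230074   2.71103867 -0.98713394]
top [[508.5, 0.0, 286.0], [0.0, 508.5, 212.2], [0.0, 0.0, 1.0]] [ 0.15177283 -0.01272308  1.87184604] [-2.00450685  2.21231885 -0.23946406]
```

View pics/side0.png

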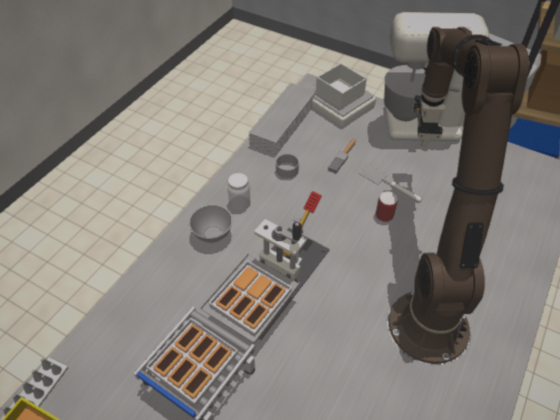

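View pics/top0.png

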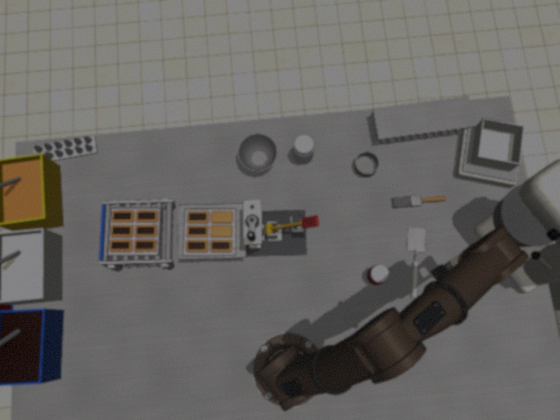

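Side: lift head around (280,240), black knob near (297,230), red pad (313,203). Top: head plate (252,223), pad (310,222), tray left of it. I'll enlarge both to get the pixels.

```bash
python3 - <<'E'
import cv2,numpy as np
a=cv2.imread("pics/side0.png")[180:280,200:333];b=cv2.imread("pics/top0.png")[180:280,200:333]
f=lambda i:cv2.resize(i,(798,600),interpolation=cv2.INTER_CUBIC)
c=np.vstack([f(a)[:,:],f(b)]);c=np.hstack([cv2.resize(a,None,fx=3,fy=5.9),cv2.resize(b,None,fx=3,fy=5.9)])
c=np.hstack([cv2.resize(a,None,fx=3,fy=3,interpolation=2),cv2.resize(b,None,fx=3,fy=3,interpolation=2)])
cv2.imwrite("pics/z0.png",c)
E
cat > h.py <<'E'
from cell import *
import cv2,numpy as np
from scipy.spatial.transform import Rotation as R
def ray(p,uv):
    K=np.array(p["intrinsics"]);d=R.from_rotvec(p["orientation"]).apply(np.linalg.inv(K)@[uv[0],uv[1],1]);return np.array(p["xyz"]),d/np.linalg.norm(d)
def onz(p,uv,z):
    o,d=ray(p,uv);return o+d*(z-o[2])/d[2]
def tri(rs):
    A=0;b=0
    for o,d in rs:
        M=np.eye(3)-np.outer(d,d);A=A+M;b=b+M@o
    return np.linalg.solve(A,b)
def proj(p,X):
    q=R.from_rotvec(p["orientation"]).inv().apply(np.array(X)-p["xyz"]);q=np.array(p["intrinsics"])@q;return q[:2]/q[2]
def save(n,im): cv2.imwrite(n,cv2.cvtColor(im,cv2.COLOR_RGB2BGR))
def info():
    o=observe();r=R.from_rotvec(o["ee_rot"]).as_matrix()
    print("t %.2f"%o["clock"],"pos",o["position"].round(4),"x",r[:,0].round(3),"y",r[:,1].round(3),"z",r[:,2].round(3),"F",o["force"].round(1),"w %.2f"%o["width"]);return o,r
E
```

```text
(no output)
```

View pics/z0.png

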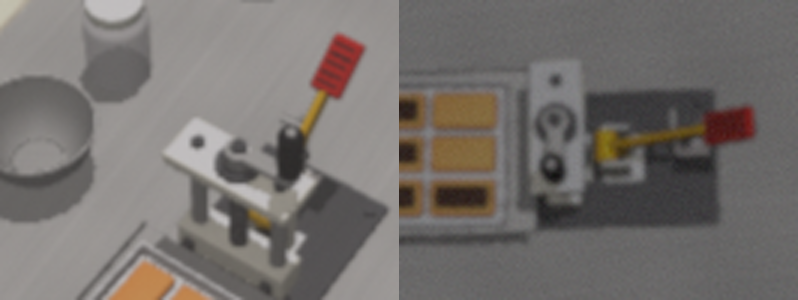

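```bash
python3 - <<'E'
from h import *
s=camera_params("side");t=camera_params("top")
for n,a,b,z in(("knobtop",(296.7,223.3),(251,234.5),.317),("hub",(279,229.5),(251.7,220.7),.255),("pad",(312.7,202),(310.3,222),.198)):
    print(n,tri([ray(s,a),ray(t,b)]).round(3),onz(s,a,z).round(3),onz(t,b,z).round(3))
# plate corners on bench, top view
for q in((438.7,None),):pass
P=[onz(t,(u/3+200,v/3+180),.008).round(3) for u,v in((315,91),(318,224))];print(P)
info()
print(camera_params("wrist"))
E
```

```text
knobtop [0.436 0.072 0.315] [0.438 0.074 0.317] [0.433 0.071 0.317]
hub [0.495 0.07  0.246] [0.495 0.076 0.255] [0.49  0.068 0.255]
pad [ 0.482 -0.125  0.186] [ 0.479 -0.115  0.198] [ 0.478 -0.124  0.198]
[array([ 0.561, -0.122,  0.008]), array([ 0.394, -0.108,  0.008])]
t 0.10 pos [ 0.2771 -0.5597  0.251 ] x [ 0.896  0.444 -0.   ] y [ 0.444 -0.896 -0.001] z [-0.001  0.001 -1.   ] F [-0.1 -0.5 -0.2] w 1.00
{'intrinsics': array([[361.80649762,   0.        , 282.48027597],
       [  0.        , 361.80649762, 210.69431041],
       [  0.        ,   0.        ,   1.        ]]), 'xyz': array([ 0.33640356, -0.53097581,  0.3828217 ]), 'orientation': array([ 2.4840657 , -1.54005558, -0.19657367])}
```

```bash
python3 -m jog '[91.8,0,0,-1,-1, 91.8,0,0,-1,-1, 91.8,0,0,-1,-1, 91.8,0,0,-1,-1, 91.8,0,0,0,-1, 91.8,0,0,0,-1, 91.8,0,0,0,-1, 91.8,0,0,0,-1, 91.8,0,0,0,-1, 91.8,0,0,0,-1, 91.8,0,0,0,-1, 91.8,0,0,0,0]'; python3 -c "
from h import *
info()"
```

```text
clock: 1.1
position: [0.2759, -0.5574, 0.4135]
ee_rot: [-2.102, -2.317, -0.005]
force: [1.0, -0.4, -0.1]
width: 0.999
t 1.10 pos [ 0.2759 -0.5574  0.4135] x [-0.097  0.995  0.012] y [ 0.995  0.097 -0.006] z [-0.007  0.011 -1.   ] F [ 1.  -0.4 -0.1] w 1.00
```

```bash
python3 -m jog '[91.8,0,0,0,1, 91.8,0.96,0.24,0,0, 91.8,0.96,0.24,0,0, 91.8,0.96,0.24,0,0, 91.8,0.96,0.24,0,0, 91.8,0.96,0.24,0,0, 91.8,0.96,0.24,0,0, 91.8,0.96,0.24,0,0, 91.8,0.96,0.24,0,0, 91.8,0.96,0.24,0,0, 91.8,0.96,0.24,0,0, 91.8,0.96,0.24,0,0, 91.8,0.96,0.24,0,0, 91.8,0.96,0.24,0,0, 91.8,0.96,0.24,0,0, 91.8,0.96,0.24,0,0, 91.8,0,0,0,0]'; python3 -c "
from h import *
info();p=camera_params('wrist');print(proj(p,[.433,.074,.317]),p['xyz'])
save('pics/w1.png',get_image('wrist'))"
```

```text
clock: 2.52
position: [0.4466, 0.0363, 0.4136]
ee_rot: [-2.304, -2.104, -0.005]
force: [-0.2, -0.1, -0.8]
width: 0.999
t 2.52 pos [0.4466 0.0363 0.4136] x [0.091 0.996 0.017] y [ 0.996 -0.091 -0.014] z [-0.012  0.018 -1.   ] F [-0.2 -0.1 -0.8] w 1.00
[258.36199555 168.76898493] [0.45372671 0.09966665 0.54646092]
```

View pics/w1.png

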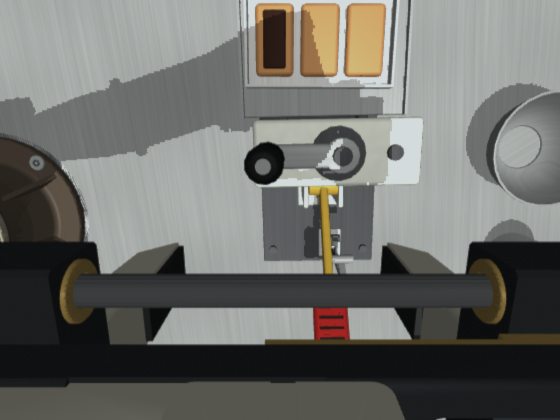

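Wrist view: knob top at (264,162), hub nut at (344,152), red pad partly visible behind the jaws at (331,322).

```bash
python3 -c "
from h import *
o,r=info();p=camera_params('wrist')
k=onz(p,(264,162),.317);h=onz(p,(344,152),.257);print(k,h,h-k)
# platform edge corners & pad
print('plate-edge dir',onz(p,(252,120),.223),onz(p,(421,119),.223))
print('pad',onz(p,(331,322),.198))
print('delta tool',(r.T@(np.array([k[0],k[1],.293])-o['position'])/.04).round(3))
"
```

```text
t 2.57 pos [0.4462 0.0331 0.4133] x [0.092 0.996 0.015] y [ 0.996 -0.092 -0.015] z [-0.013  0.016 -1.   ] F [ 0.2 -0.4  0.4] w 1.00
[0.43654287 0.07463853 0.317     ] [0.49583882 0.07099296 0.257     ] [ 0.05929595 -0.00364557 -0.06      ]
plate-edge dir [0.42295597 0.10262069 0.223     ] [0.56817672 0.09010701 0.223     ]
pad [ 0.48138339 -0.11236678  0.198     ]
delta tool [ 0.965 -0.291  3.028]
```

```bash
python3 -m jog '[91.8,0.5,-0.15,0,0, 91.8,0.47,-0.14,0,0, 91.8,0,0,0.3,0, 91.8,0,0,0,0]'; python3 -c "
from h import *
o,r=info()
print('delta tool',(r.T@(np.array([.4365,.0746,.293])-o['position'])/.04).round(3))
"
```

```text
clock: 2.9
position: [0.4377, 0.0723, 0.4008]
ee_rot: [-2.32, -2.086, 0.002]
force: [-0.1, -0.5, -1.3]
width: 1.003
t 2.90 pos [0.4377 0.0723 0.4008] x [0.106 0.994 0.014] y [ 0.994 -0.106 -0.017] z [-0.015  0.015 -1.   ] F [-0.1 -0.5 -1.3] w 1.00
delta tool [0.017 0.01  2.696]
```

```bash
python3 -m jog '[91.8,0.03,0,0.7,0, 91.8,0,0,0.7,0, 91.8,0,0,0.7,0, 91.8,0,0,0.5,0, 91.8,0,0,0,0]'; python3 -c "
from h import *
o,r=info()
print('delta tool',(r.T@(np.array([.4365,.0746,.293])-o['position'])/.04).round(3))
"
```

```text
clock: 3.32
position: [0.4375, 0.0698, 0.2953]
ee_rot: [-2.342, -2.067, 0.0]
force: [-0.9, -0.2, 0.4]
width: 0.998
t 3.32 pos [0.4375 0.0698 0.2953] x [0.125 0.992 0.012] y [ 0.992 -0.124 -0.013] z [-0.012  0.013 -1.   ] F [-0.9 -0.2  0.4] w 1.00
delta tool [ 0.115 -0.039  0.059]
```

```bash
python3 -m jog '[60,0.12,-0.04,0,-0.3, 40,0,0,0,0, 26,0,0,0,0, 15,0,0,0,0, 15,0,0,0,0, 15,0,0,0,0]' 15; python3 -c "
from h import *
o,r=info()
"
```

```text
clock: 3.82
position: [0.439, 0.0734, 0.3005]
ee_rot: [-2.317, -2.101, -0.006]
force: [-0.2, 0.0, 0.2]
width: 0.613
t 3.82 pos [0.439  0.0734 0.3005] x [0.098 0.995 0.012] y [ 0.995 -0.097 -0.008] z [-0.007  0.013 -1.   ] F [-0.2  0.   0.2] w 0.61
```

```bash
python3 -m jog '[10,0,0,0.15,0, 10,0,0,0,0, 10,0,0,0,0, 10,0,0,0,0, 10,0,0,0,0, 10,0,0,0,0]' 15; python3 -c "
from h import *
o,r=info()
"
```

```text
clock: 4.32
position: [0.436, 0.0741, 0.2947]
ee_rot: [-2.314, -2.1, 0.001]
force: [5.0, -1.0, -2.6]
width: 0.283
t 4.32 pos [0.436  0.0741 0.2947] x [0.097 0.995 0.011] y [ 0.995 -0.096 -0.013] z [-0.012  0.012 -1.   ] F [ 5.  -1.  -2.6] w 0.28
```

```bash
cat > c.py <<'E'
from h import *
import json,os
C=np.array([.496,.070])
o,r=info();v=o["position"][:2]-C
L=np.array([[.9965,.084],[-.084,.9965]]).T # cols: lift x, lift y in world
L=np.array([[.9965,.084],[-.084,.9965]])
l=v@L  # lift coords
print("lift xy",(l*1e3).round(1),"R",np.linalg.norm(l).round(4),"phi",np.degrees(np.arctan2(l[1],-l[0])).round(1))
ph=np.arctan2(l[1],-l[0]);out=[];pos=o["position"].copy()
for k in range(1,10):
    q=ph+np.radians(20*k);t=np.r_[C+L@(.06*np.array([-np.cos(q),np.sin(q)])),.294]
    out.append((r.T@(t-pos)/.04).round(2).tolist());pos=t
print(out)
E
python3 -m jog '[10,0.51,0.09,0,0, 10,0.45,0.26,0,0, 10,0.34,0.4,0,0, 10,0.18,0.49,0,0, 10,0,0,0,0]' 15; python3 c.py
```

```text
clock: 4.73
position: [0.4821, 0.1344, 0.2945]
ee_rot: [-2.301, -2.098, 0.022]
force: [3.7, -12.2, 0.9]
width: 0.285
t 4.73 pos [0.4821 0.1344 0.2945] x [0.092 0.996 0.008] y [ 0.995 -0.092 -0.03 ] z [-0.029  0.011 -1.   ] F [  3.7 -12.2   0.9] w 0.28
lift xy [-19.2  63. ] R 0.0659 phi 73.0
[[-0.07, 0.56, -0.01], [-0.11, 0.51, -0.02], [-0.28, 0.44, -0.02], [-0.41, 0.32, -0.01], [-0.5, 0.16, -0.01], [-0.52, -0.02, -0.0], [-0.48, -0.2, 0.0], [-0.38, -0.35, 0.01], [-0.24, -0.46, 0.01]]
```

```bash
python3 -m jog '[10,-0.1,0.55,0,0, 10,-0.13,0.51,0,0, 10,-0.28,0.44,0,0, 10,-0.41,0.32,0,0, 10,-0.5,0.16,0,0, 10,0,0,0,0]' 15; python3 c.py
```

```text
clock: 5.23
position: [0.5566, 0.0781, 0.294]
ee_rot: [-2.282, -2.109, 0.018]
force: [-7.7, -4.4, 3.5]
width: 0.289
t 5.23 pos [0.5566 0.0781 0.294 ] x [0.079 0.997 0.015] y [ 0.996 -0.078 -0.033] z [-0.032  0.017 -0.999] F [-7.7 -4.4  3.5] w 0.29
lift xy [59.7 13.1] R 0.0611 phi 167.6
[[-0.53, -0.01, -0.01], [-0.5, -0.16, -0.0], [-0.41, -0.32, 0.0], [-0.28, -0.44, 0.01], [-0.11, -0.51, 0.02], [0.07, -0.52, 0.02], [0.24, -0.46, 0.02], [0.39, -0.35, 0.02], [0.48, -0.2, 0.01]]
```

```bash
python3 -m jog '[10,-0.53,0,0,0, 10,-0.5,-0.16,0,0, 10,-0.41,-0.32,0,0, 10,-0.28,-0.44,0,0, 10,-0.11,-0.51,0,0, 10,0.07,-0.52,0,0, 10,0.24,-0.46,0,0, 10,0,0,0,0]' 15; python3 c.py
```

```text
clock: 5.9
position: [0.4575, 0.0262, 0.2943]
ee_rot: [-2.28, -2.108, -0.006]
force: [0.8, 4.3, -0.4]
width: 0.285
t 5.90 pos [0.4575 0.0262 0.2943] x [0.079 0.997 0.027] y [ 0.997 -0.078 -0.024] z [-0.022  0.029 -0.999] F [ 0.8  4.3 -0.4] w 0.28
lift xy [-34.6 -46.9] R 0.0583 phi -53.5
[[0.34, -0.38, 0.03], [0.48, -0.21, 0.02], [0.52, -0.03, 0.01], [0.5, 0.15, 0.01], [0.42, 0.31, 0.0], [0.29, 0.44, -0.0], [0.12, 0.51, -0.01], [-0.06, 0.52, -0.01], [-0.23, 0.46, -0.02]]
```

```bash
python3 -m jog '[10,0.34,-0.38,0,0, 10,0.48,-0.21,0,0, 10,0.52,-0.03,0,0, 10,0.5,0.15,0,0, 10,0.34,0.25,0,0, 10,0,0,0,0]' 15; cat > snap.py <<'E'
import sys,pickle
from h import *
n=sys.argv[1];p=camera_params("wrist");im=get_image("wrist");save(f"pics/{n}.png",im);pickle.dump(p,open(f"pics/{n}.pkl","wb"));print(p["xyz"])
E
python3 c.py; python3 snap.py g1
```

```text
clock: 6.4
position: [0.4524, 0.1126, 0.295]
ee_rot: [-2.288, -2.104, 0.006]
force: [6.1, -4.6, -0.7]
width: 0.285
t 6.40 pos [0.4524 0.1126 0.295 ] x [0.084 0.996 0.019] y [ 0.996 -0.083 -0.027] z [-0.025  0.022 -0.999] F [ 6.1 -4.6 -0.7] w 0.29
lift xy [-47.1  38.8] R 0.061 phi 39.5
[[0.32, 0.42, 0.02], [0.18, 0.49, -0.01], [0.0, 0.52, -0.01], [-0.17, 0.49, -0.02], [-0.33, 0.4, -0.02], [-0.45, 0.26, -0.02], [-0.51, 0.09, -0.01], [-0.51, -0.09, -0.01], [-0.45, -0.26, -0.0]]
[0.46068755 0.17554863 0.42800708]
```

View pics/g1.png

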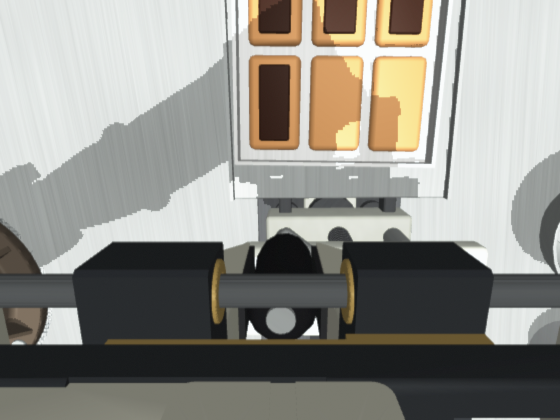

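The view shows the platform tray but not the gap; I'll crank to about 1.5 turns, release, and look above the gap.

```bash
python3 -m jog '[10,0.32,0.42,0,0, 10,0.17,0.49,0,0, 10,-0.01,0.52,0,0, 10,-0.18,0.49,0,0, 10,-0.34,0.4,0,0, 10,-0.46,0.26,0,0, 10,-0.51,0.09,0,0, 10,0,0,0,0]' 15; python3 c.py; python3 -m jog '[91.8,0,0,0,0, 91.8,0,0,0,0, 91.8,0,0,0,0, 91.8,0,0,0,0, 91.8,0,0,0,0, 91.8,0,0,-0.5,0, 91.8,0,0,-1,0, 91.8,0.5,-0.3,-1,0, 91.8,1,-0.3,0,0, 91.8,1,-0.5,0,0, 91.8,1,-0.5,0,0, 91.8,1,-0.5,0,0, 91.8,0,0,0,0,91.8,0,0,0,0]'; python3 snap.py g2; python3 c.py
```

```text
clock: 7.12
position: [0.5566, 0.0707, 0.2945]
ee_rot: [-2.271, -2.115, 0.003]
force: [-9.0, -2.3, 3.8]
width: 0.285
t 7.12 pos [0.5566 0.0707 0.2945] x [0.071 0.997 0.024] y [ 0.997 -0.07  -0.029] z [-0.028  0.027 -0.999] F [-9.  -2.3  3.8] w 0.29
lift xy [60.3  5.8] R 0.0606 phi 174.5
[[-0.52, -0.06, 0.0], [-0.47, -0.22, -0.0], [-0.37, -0.37, 0.0], [-0.22, -0.47, 0.01], [-0.04, -0.52, 0.01], [0.14, -0.5, 0.02], [0.3, -0.42, 0.02], [0.43, -0.3, 0.02], [0.5, -0.13, 0.02]]
clock: 8.28
position: [0.4885, 0.252, 0.4023]
ee_rot: [-2.273, -2.107, 0.005]
force: [0.7, -0.7, -0.7]
width: 0.999
[0.49713009 0.31397266 0.53573779]
t 8.33 pos [0.4878 0.2528 0.4025] x [0.075 0.997 0.028] y [ 0.997 -0.074 -0.034] z [-0.032  0.03  -0.999] F [-1.4  1.6  0.3] w 1.00
lift xy [-23.6 181.4] R 0.183 phi 82.6
[[-3.15, 0.98, 2.6], [-0.2, 0.48, -0.02], [-0.36, 0.38, -0.02], [-0.46, 0.23, -0.02], [-0.52, 0.06, -0.02], [-0.51, -0.12, -0.01], [-0.44, -0.29, -0.0], [-0.31, -0.42, 0.01], [-0.15, -0.5, 0.01]]
```

View pics/g2.png

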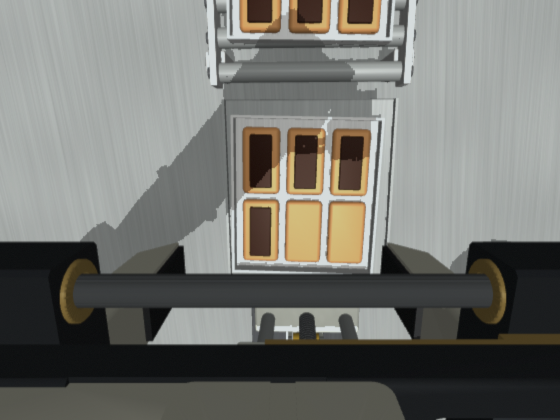

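Gap is visible: platform edge at row ~100, first roller at rows ~62–80, columns 225–394.

```bash
python3 - <<'E'
from h import *
import pickle
p=pickle.load(open("pics/g2.pkl","rb"))
for uv in((225,100),(310,100),(394,100),(310,72)):print(onz(p,uv,.1).round(4))
E
```

```text
[0.4185 0.3516 0.1   ]
[0.5168 0.3441 0.1   ]
[0.6124 0.3367 0.1   ]
[0.5185 0.3745 0.1   ]
```

```bash
python3 -m jog '[91.8,-0.5,0.3,0.6,0, 91.8,-0.4,0.3,0.8,0, 91.8,0,0,0.8,0, 91.8,0,0,0.3,0, 91.8,0,0,0,0, 91.8,0,0,0,0]'; python3 snap.py A;  python3 -c "
from h import *
info()"; python3 -m jog '[91.8,0.8,0,0,0, 91.8,0.8,0,0,0, 91.8,0.8,0,0,0, 91.8,0.8,0,0,0, 91.8,0.7,0,0,0, 91.8,0,0,0,0, 91.8,0,0,0,0]'; python3 snap.py B; python3 -c "
from h import *
info()
a=cv2.imread('pics/A.png')[:260,100:460];b=cv2.imread('pics/B.png')[:300,100:460]
cv2.imwrite('pics/AB.png',cv2.resize(np.vstack([a,b]),(600,int(560*600/360*0.64)))) if 0 else cv2.imwrite('pics/AB.png',np.hstack([np.vstack([a,np.zeros((40,360,3),np.uint8)]),b]))"
```

```text
clock: 8.83
position: [0.5094, 0.2121, 0.2976]
ee_rot: [-2.277, -2.104, 0.001]
force: [0.1, 0.1, -0.1]
width: 1.001
[0.51791489 0.27391337 0.43108384]
t 8.88 pos [0.5096 0.212  0.2978] x [0.08  0.996 0.027] y [ 0.996 -0.079 -0.031] z [-0.028  0.03  -0.999] F [-0.3 -0.6 -0.1] w 1.00
clock: 9.47
position: [0.5288, 0.3718, 0.3112]
ee_rot: [-2.292, -2.092, -0.015]
force: [0.1, -1.1, 0.7]
width: 1.0
[0.53679101 0.43275643 0.44508114]
t 9.52 pos [0.5284 0.372  0.3114] x [0.091 0.995 0.034] y [ 0.996 -0.09  -0.022] z [-0.019  0.036 -0.999] F [-0.6  0.6  0.2] w 1.00
```

View pics/AB.png

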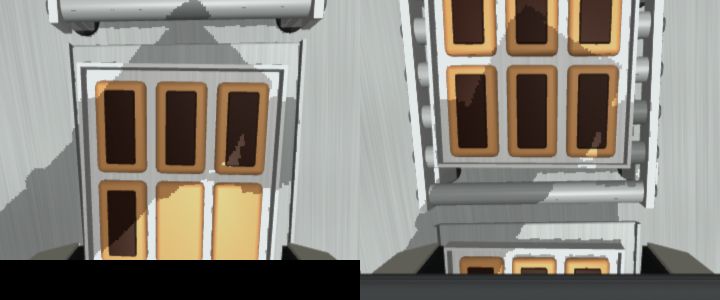

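A: roller at rows ~0–22, platform edge row ~42. B: roller rows ~184–204, platform edge ~222. Reading sub-pixel edges.

```bash
python3 - <<'E'
import cv2,numpy as np
for n,r0,r1,cs in(("A",0,72,(230,250,350,370)),("B",175,252,(200,215,320,340,350))):
    g=cv2.cvtColor(cv2.imread(f"pics/{n}.png"),6).astype(float)
    print(n,"rows",r0)
    for c in cs:print(c,g[r0:r1,c-2:c+3].mean(1).round().astype(int).tolist())
E
```

```text
A rows 0
230 [190, 195, 200, 206, 214, 215, 209, 199, 188, 178, 169, 160, 153, 148, 141, 135, 126, 116, 102, 88, 82, 110, 120, 121, 121, 121, 124, 146, 176, 183, 184, 184, 184, 185, 184, 185, 185, 185, 185, 185, 185, 185, 185, 181, 150, 159, 186, 195, 195, 196, 196, 195, 195, 195, 195, 194, 192, 176, 170, 167, 151, 144, 146, 167, 175, 176, 170, 115, 83, 89, 137, 165]
250 [195, 199, 206, 215, 221, 218, 209, 197, 186, 175, 166, 158, 151, 145, 139, 132, 123, 111, 97, 85, 85, 113, 121, 122, 122, 122, 123, 138, 174, 185, 185, 186, 186, 186, 186, 186, 186, 186, 186, 187, 187, 187, 186, 182, 145, 124, 129, 131, 131, 130, 131, 131, 130, 131, 131, 131, 130, 130, 130, 130, 131, 130, 134, 160, 176, 179, 175, 128, 90, 86, 124, 165]
350 [214, 220, 224, 221, 211, 199, 187, 176, 167, 159, 152, 146, 140, 134, 125, 114, 100, 87, 81, 112, 121, 121, 122, 122, 122, 129, 172, 185, 186, 186, 186, 186, 186, 186, 187, 186, 186, 187, 186, 186, 187, 184, 167, 172, 194, 204, 205, 205, 205, 205, 205, 205, 205, 204, 204, 204, 204, 203, 204, 203, 204, 203, 202, 200, 181, 181, 183, 180, 144, 97, 82, 107]
370 [215,
[... 1574 characters left out ...]
177, 184, 196, 210, 221, 227, 219, 201, 191, 184, 175, 165, 154, 141, 125, 122, 123, 123, 123, 123, 123, 123, 124, 123, 123, 124, 123, 123, 123, 123, 123, 123, 121, 106, 143, 181, 205, 209, 209, 209, 209, 209, 209, 208, 209, 208, 208, 208, 208, 205, 184, 144, 125, 123, 116, 101, 95, 95, 95, 94, 110, 187, 225, 231]
350 [182, 182, 181, 181, 176, 126, 98, 100, 106, 112, 118, 143, 168, 177, 186, 198, 212, 221, 223, 215, 198, 189, 182, 174, 164, 152, 138, 121, 119, 120, 120, 121, 121, 121, 121, 121, 121, 121, 121, 121, 122, 122, 122, 122, 122, 120, 107, 153, 191, 211, 216, 216, 216, 215, 215, 215, 215, 215, 215, 215, 215, 214, 214, 214, 207, 155, 129, 124, 104, 96, 95, 96, 95, 110, 187, 225, 231]
```

```bash
cat > m.py <<'E'
from h import *
import pickle
from scipy.optimize import least_squares
pA,pB=[pickle.load(open(f"pics/{n}.pkl","rb")) for n in "AB"]
ly=np.array([.084,.9965,0])
def r2(p,c,r):
    o,d=ray(p,(c,r));o=np.array([o@ly,o[2]]);d=np.array([d@ly,d[2]]);return o,d/np.linalg.norm(d)
def dist(q,rr): o,d=rr;w=q-o;return d[0]*w[1]-d[1]*w[0]
def line(rs): return least_squares(lambda q:[dist(q,r) for r in rs],[.39,.1]).x
for n,a,b,cb in(("corner-low",(350,41.8),222.0,350),("corner-top",(350,44.3),223.7,350),("low c370/340",(370,41.7),222.1,340),("top c370/340",(370,43.8),223.8,340),("left230/200",(230,43.8),222.3,200)):
    print(n,line([r2(pA,*a),r2(pB,cb,b)]).round(4))
for n,a,bu,bl,cb in(("R",(350,18.6),181.2-.7,202.3,350),("L",(230,20.6),181.6,204.6-.1,215)):
    rs=[r2(pA,*a),r2(pB,cb,bu),r2(pB,cb,bl)]
    for use,rad in(((0,1,2),.011),):
        f=lambda q:[abs(dist(q,r))-rad for r in rs]
        s=least_squares(f,[.425,.095]);print("roller",n,s.x.round(4),"top",(s.x[1]+rad).round(4),(1e3*np.array(s.fun)).round(2))
print("gap offset check: platform edge to roller axis should be ~30 mm")
E
python3 m.py
```

```text
corner-low [0.3883 0.0989]
corner-top [0.3864 0.0984]
low c370/340 [0.3883 0.0993]
top c370/340 [0.3866 0.0994]
left230/200 [0.3874 0.0961]
roller R [0.4183 0.0963] top 0.1073 [-0.06 -0.45 -0.4 ]
roller L [0.417  0.0965] top 0.1075 [0.03 0.22 0.19]
gap offset check: platform edge to roller axis should be ~30 mm
```

Triangulation: platform edge at z≈99 mm, roller top ≈107.4 mm, 30 mm apart as specified, so about 0.78 turn more (to φ≈95°). Returning to the knob.

```bash
python3 -m jog '[91.8,0,0.2,-1,0, 91.8,-0.5,0.2,-1,0, 91.8,-1,0.2,-0.3,0, 91.8,-1,0.2,0,0, 91.8,-1,0.2,0,0, 91.8,-1,0.2,0,0, 91.8,-1,0.2,0,0, 91.8,-1,0,0,0, 91.8,-0.9,0,0,0, 91.8,0,0,0,0, 91.8,0,0,0,0]'; python3 -c "
from h import *
o,r=info()
print('delta tool',(r.T@(np.array([.5566,.0707,.294])-o['position'])/.04).round(3))
"
```

```text
clock: 10.43
position: [0.5571, 0.0463, 0.4013]
ee_rot: [-2.31, -2.085, -0.014]
force: [0.2, 0.8, 0.6]
width: 0.999
t 10.43 pos [0.5571 0.0463 0.4013] x [0.102 0.994 0.027] y [ 0.995 -0.102 -0.016] z [-0.013  0.028 -1.   ] F [0.2 0.8 0.6] w 1.00
delta tool [ 0.534 -0.032  2.699]
```

```bash
python3 -m jog '[91.8,0.53,-0.03,0,-0.2, 91.8,0,0,0,0, 91.8,0,0,0.7,0, 91.8,0.05,0,0.7,0, 91.8,0.05,0,0.7,0, 70,0.03,0,0.55,0, 50,0,0,0,0]'; python3 -c "
from h import *
o,r=info()
print('delta tool',(r.T@(np.array([.5566,.0707,.294])-o['position'])/.04).round(3))
"
```

```text
clock: 11.02
position: [0.5581, 0.0755, 0.2988]
ee_rot: [-2.299, -2.11, -0.027]
force: [-1.4, -0.9, -0.7]
width: 0.901
t 11.02 pos [0.5581 0.0755 0.2988] x [0.086 0.996 0.027] y [ 0.996 -0.085 -0.004] z [-0.002  0.028 -1.   ] F [-1.4 -0.9 -0.7] w 0.90
delta tool [-0.127 -0.027  0.117]
```

```bash
python3 -m jog '[40,-0.12,0,0.1,0, 10,0,0,0,0, 10,0,0,0,0, 10,0,0,0,0, 10,0,0,0,0, 10,0,0,0,0, 10,0,0,0,0, 10,0,0,0,0, 10,0,0,0,0, 10,0,0,0,0, 10,0,0,0,0]' 15; python3 c.py
```

```text
clock: 11.93
position: [0.5562, 0.0726, 0.3015]
ee_rot: [-2.297, -2.113, -0.028]
force: [1.5, 0.4, -2.4]
width: 0.282
t 11.93 pos [0.5562 0.0726 0.3015] x [0.083 0.996 0.027] y [ 0.997 -0.083 -0.003] z [-0.001  0.028 -1.   ] F [ 1.5  0.4 -2.4] w 0.28
lift xy [59.8  7.7] R 0.0602 phi 172.7
[[-0.53, -0.03, 0.17], [-0.48, -0.2, -0.01], [-0.38, -0.35, -0.01], [-0.24, -0.46, -0.01], [-0.07, -0.52, -0.0], [0.11, -0.51, 0.0], [0.28, -0.44, 0.01], [0.41, -0.32, 0.01], [0.5, -0.15, 0.01]]
```

```bash
python3 -m jog '[10,-0.53,-0.03,0,0, 10,-0.48,-0.2,0,0, 10,-0.38,-0.35,0,0, 10,-0.24,-0.46,0,0, 10,-0.07,-0.52,0,0, 10,0.11,-0.51,0,0, 10,0.28,-0.44,0,0, 10,0,0,0,0]' 15; python3 c.py
```

```text
clock: 12.6
position: [0.4568, 0.0245, 0.3017]
ee_rot: [-2.31, -2.114, -0.051]
force: [5.6, 7.7, -8.2]
width: 0.28
t 12.60 pos [0.4568 0.0245 0.3017] x [0.088 0.996 0.031] y [ 0.996 -0.089  0.015] z [ 0.017  0.03  -0.999] F [ 5.6  7.7 -8.2] w 0.28
lift xy [-35.2 -48.6] R 0.06 phi -54.1
[[0.37, -0.37, 0.2], [0.47, -0.21, 0.01], [0.52, -0.04, 0.02], [0.5, 0.14, 0.02], [0.42, 0.3, 0.02], [0.29, 0.43, 0.02], [0.13, 0.5, 0.01], [-0.05, 0.52, 0.01], [-0.23, 0.47, -0.0]]
```

```bash
python3 -m jog '[10,0.37,-0.37,0,0, 10,0.47,-0.21,0,0, 10,0.52,-0.04,0,0, 10,0.5,0.14,0,0, 10,0.42,0.3,0,0, 10,0.29,0.43,0,0, 10,0,0,0,0]' 15; python3 c.py
```

```text
clock: 13.18
position: [0.4696, 0.1248, 0.3021]
ee_rot: [-2.317, -2.106, -0.029]
force: [4.4, -9.3, 5.3]
width: 0.28
t 13.18 pos [0.4696 0.1248 0.3021] x [0.095 0.995 0.021] y [ 0.995 -0.095  0.005] z [ 0.007  0.02  -1.   ] F [ 4.4 -9.3  5.3] w 0.28
lift xy [-30.9  52.4] R 0.0608 phi 59.5
[[0.17, 0.5, 0.21], [0.01, 0.52, 0.0], [-0.17, 0.49, -0.0], [-0.33, 0.41, -0.0], [-0.45, 0.27, -0.01], [-0.51, 0.1, -0.01], [-0.51, -0.08, -0.01], [-0.46, -0.25, -0.01], [-0.34, -0.39, -0.01]]
```

Then the last 36°, release, and re-measure with the same two views.

```bash
python3 -m jog '[10,0.17,0.5,0,0, 10,0.01,0.42,0,0, 10,0,0,0,0]' 15; python3 c.py; python3 -m jog '[91.8,0,0,0,0, 91.8,0,0,0,0, 91.8,0,0,0,0, 91.8,0,0,0,0, 91.8,0,0,0,0, 91.8,0,0,-0.5,0, 91.8,0,0,-1,0, 91.8,0.3,0.2,-1,0, 91.8,1,0.2,0,0, 91.8,0.6,0.2,0.6,0, 91.8,0,0,0.8,0, 91.8,0,0,0.8,0, 91.8,0,0,0.3,0, 91.8,0,0,0,0,91.8,0,0,0,0]'; python3 snap.py A2; python3 -c "
from h import *
info()"
```

```text
clock: 13.43
position: [0.5065, 0.1304, 0.302]
ee_rot: [-2.312, -2.109, -0.024]
force: [-0.1, -5.1, 5.3]
width: 0.28
t 13.43 pos [0.5065 0.1304 0.302 ] x [0.092 0.996 0.02 ] y [ 0.996 -0.092  0.001] z [ 0.003  0.02  -1.   ] F [-0.1 -5.1  5.3] w 0.28
lift xy [ 5.4 61.1] R 0.0614 phi 95.0
[[-0.17, 0.5, 0.2], [-0.3, 0.43, -0.01], [-0.42, 0.3, -0.01], [-0.5, 0.14, -0.01], [-0.52, -0.04, -0.01], [-0.47, -0.22, -0.01], [-0.37, -0.37, -0.01], [-0.22, -0.47, -0.01], [-0.05, -0.52, -0.0]]
clock: 14.68
position: [0.5337, 0.2066, 0.3076]
ee_rot: [-2.316, -2.106, -0.031]
force: [-0.2, -0.3, 1.4]
width: 1.003
[0.53841822 0.26948518 0.44081092]
t 14.73 pos [0.5338 0.2066 0.3079] x [0.095 0.995 0.022] y [ 0.995 -0.095  0.006] z [ 0.008  0.022 -1.   ] F [ 0.9 -0.2  1.3] w 1.01
```

```bash
python3 -m jog '[91.8,0.8,0,0,0, 91.8,0.8,0,0,0, 91.8,0.8,0,0,0, 91.8,0.8,0,0,0, 91.8,0.7,0,0,0, 91.8,0,0,0,0, 91.8,0,0,0,0]'; python3 snap.py B2; python3 -c "
from h import *
info()
a=cv2.imread('pics/A2.png');b=cv2.imread('pics/B2.png')
cv2.imwrite('pics/AB2.png',np.hstack([a[:300,100:460],b[:300,100:460]]))
for n,i,r0,r1,cs in(('A',a,0,60,(210,230,320,340,350)),('B',b,165,240,(200,215,310,320,340,350))):
    g=cv2.cvtColor(i,6)
    for c in cs:print(n,r0,c,g[r0:r1,c-2:c+3].mean(1).round().astype(int).tolist())
"
```

```text
clock: 15.32
position: [0.5543, 0.3646, 0.3213]
ee_rot: [-2.333, -2.093, -0.048]
force: [0.6, -0.1, 0.0]
width: 1.002
[0.55845534 0.42679971 0.45491632]
t 15.37 pos [0.5539 0.3648 0.3216] x [0.107 0.994 0.028] y [ 0.994 -0.108  0.015] z [ 0.018  0.026 -0.999] F [-0.7  0.2 -0.1] w 1.00
A 0 210 [200, 206, 213, 214, 208, 199, 187, 177, 167, 160, 152, 147, 141, 134, 125, 113, 99, 86, 84, 114, 122, 123, 123, 123, 123, 129, 172, 185, 186, 185, 185, 185, 185, 185, 185, 185, 185, 185, 183, 165, 165, 183, 193, 194, 193, 185, 174, 168, 152, 146, 152, 138, 132, 131, 131, 131, 131, 132, 143, 169]
A 0 230 [207, 215, 221, 217, 207, 195, 184, 174, 164, 156, 150, 144, 137, 130, 119, 106, 92, 82, 95, 116, 122, 122, 122, 126, 152, 163, 180, 185, 185, 185, 186, 185, 185, 186, 185, 185, 185, 184, 180, 142, 124, 130, 133, 132, 133, 133, 133, 133, 132, 132, 132, 132, 132, 132, 132, 132, 132, 133, 145, 171]
A 0 320 [226, 220, 209, 194, 183, 172, 162, 154, 148, 143, 136, 128, 117, 104, 90, 81, 101, 117, 121, 121, 121, 121, 129, 171, 183, 184, 185, 185, 185, 184, 185, 185, 186, 185, 185, 185, 183, 168, 181, 
[... 2283 characters left out ...]
120, 125, 145, 169, 198, 215, 221, 212, 197, 187, 180, 170, 161, 149, 137, 133, 172, 185, 186, 186, 185, 186, 186, 186, 186, 186, 186, 186, 187, 187, 187, 186, 187, 186, 184, 154, 125, 127, 135, 141, 146, 160, 164, 164, 164, 164, 164, 164, 164, 164, 163, 163, 163, 163, 163, 169, 170, 170, 170, 170, 170, 170, 170]
B 165 350 [162, 162, 162, 162, 162, 162, 162, 162, 162, 162, 163, 162, 164, 164, 164, 171, 213, 223, 223, 223, 223, 223, 223, 223, 224, 224, 224, 224, 224, 224, 224, 224, 222, 182, 180, 184, 185, 184, 185, 185, 185, 185, 185, 184, 185, 184, 185, 185, 185, 184, 185, 185, 185, 185, 185, 184, 184, 184, 185, 185, 184, 184, 185, 185, 185, 185, 185, 186, 186, 186, 186, 186, 187, 186, 187]
```

View pics/AB2.png

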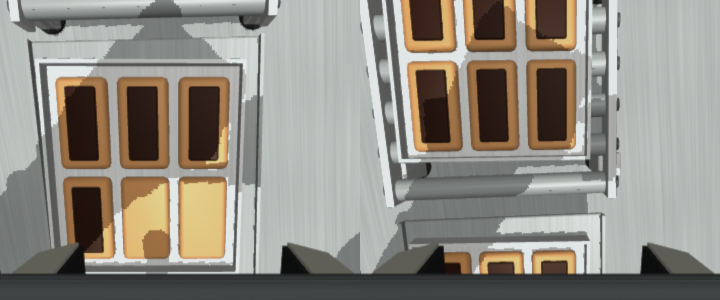

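```bash
sed -e 's/for n in "AB"/for n in ("A2","B2")/' -e '/^for n,a,b,cb/,$d' m.py > m2.py; cat >> m2.py <<'E'
for n,a,b,cb in(("low",(320,36.6),214.2,310),("top",(320,38.9),215.8,310),("low320",(320,36.6),214.1-.3,320),("left",(210,39.0),217.3,200)):
    print(n,line([r2(pA,*a),r2(pB,cb,b)]).round(4))
for n,a,bu,bl,cb in(("R",(320,16),171.6,193.3,310),("L",(230,18.2),174.8,197.6,215)):
    rs=[r2(pA,*a),r2(pB,cb,bu),r2(pB,cb,bl)]
    s=least_squares(lambda q:[abs(dist(q,r))-.011 for r in rs],[.425,.095]);print("roller",n,s.x.round(4),"top",(s.x[1]+.011).round(4),(1e3*s.fun).round(2))
E
python3 m2.py
```

```text
low [0.3883 0.1057]
top [0.3866 0.1053]
low320 [0.3884 0.1054]
left [0.3877 0.1037]
roller R [0.4186 0.0954] top 0.1064 [-0.02 -0.17 -0.15]
roller L [0.4173 0.0961] top 0.1071 [0.05 0.37 0.32]
```

```bash
sed -i 's/222.3,200/223.9,200/' m.py; sed -i 's/217.3,200/218.9,200/' m2.py; python3 m.py|grep left; python3 m2.py|grep left
```

```text
left230/200 [0.3866 0.0996]
left [0.3869 0.1072]
```

Corrected left reading: platform 107.2 mm, right 105.5, roller top 106.4–107.5, crank count 107.6; level within about 1 mm. Now to the brake pad, fingers shut.

```bash
python3 -m jog '[0,0,0,-1,0, 0,0,0,-1,0, 0,-1,-0.05,0,0, 0,-1,-0.05,0,-0.2, 0,-1,-0.05,0,0, 0,-1,-0.05,0,0, 0,-1,-0.05,0,0, 0,-1,-0.05,0,0, 0,-1,-0.05,0,0, 0,-1,-0.05,0,0, 0,-1,-0.05,0,0, 0,-1,-0.05,0,0, 0,-1,-0.05,0,0, 0,-1,-0.05,0,0, 0,0,0,0,0, 0,0,0,0,0]'; cat > b.py <<'E'
from h import *
o,r=info();lx=np.array([.9965,-.084,0]);ly=np.array([.084,.9965,0]);P=np.array([.4918,.0202,.085])
tip=o["position"]+.025*r[:,2]
d=tip-P;print("tip rel pivot: lx %.1f out %.1f z %.1f mm"%tuple(1e3*np.array([d@lx,-d@ly,d[2]])))
def pad(t): 
    a=.65-t;return P-ly*(.178*np.cos(a)-.007*np.sin(a))+[0,0,.178*np.sin(a)+.007*np.cos(a)]
ph=.65-(np.arctan2(d[2]-0,-d@ly)-np.arctan2(7,178));print("angle equiv %.3f"%ph)
off=.0
print("to pad start +15mm",(r.T@(pad(0)+[0,0,.015]-tip)/.04).round(2))
q=tip
for t in np.arange(max(0,np.ceil(ph*20+.3)/20),.72,.05): print("%.2f"%t,(r.T@(pad(t)-q)/.04).round(2));q=pad(t)
E
python3 b.py
```

```text
clock: 16.7
position: [0.4734, -0.1385, 0.402]
ee_rot: [2.335, 2.084, 0.057]
force: [-0.2, 0.8, 0.4]
width: 0.006
t 16.70 pos [ 0.4734 -0.1385  0.402 ] x [0.113 0.993 0.019] y [ 0.993 -0.113  0.033] z [ 0.035  0.016 -0.999] F [-0.2  0.8  0.4] w 0.01
tip rel pivot: lx -4.2 out 159.2 z 292.0 mm
angle equiv -0.382
to pad start +15mm [ 0.47 -0.04  4.1 ]
0.00 [ 0.46 -0.06  4.48]
0.05 [-0.14 -0.    0.17]
0.10 [-0.13 -0.    0.18]
0.15 [-0.12 -0.    0.19]
0.20 [-0.11 -0.    0.19]
0.25 [-0.1 -0.   0.2]
0.30 [-0.09 -0.    0.2 ]
0.35 [-0.08 -0.    0.21]
0.40 [-0.07 -0.    0.21]
0.45 [-0.06 -0.01  0.21]
0.50 [-0.05 -0.01  0.22]
0.55 [-0.04 -0.01  0.22]
0.60 [-0.03 -0.01  0.22]
0.65 [-0.02 -0.01  0.22]
0.70 [-0.01 -0.01  0.22]
```

```bash
python3 -m jog '[0,0.47,-0.04,0.5,0, 0,0,0,0.8,0, 0,0,0,0.8,0, 0,0,0,0.8,0, 0,0,0,0.7,0, 0,0,0,0.3,0, 0,0,0,0,0, 0,0,0,0,0]'; python3 b.py; python3 -c "
from h import *
a=get_image('side')[130:280,240:380];save('pics/s2.png',cv2.resize(a,None,fx=4,fy=4,interpolation=2))"
```

```text
clock: 17.37
position: [0.4792, -0.1178, 0.2471]
ee_rot: [2.333, 2.067, 0.063]
force: [-0.1, -0.2, 0.7]
width: 0.005
t 17.37 pos [ 0.4792 -0.1178  0.2471] x [0.12  0.993 0.014] y [ 0.992 -0.12   0.044] z [ 0.046  0.009 -0.999] F [-0.1 -0.2  0.7] w 0.00
tip rel pivot: lx 0.2 out 138.2 z 137.2 mm
angle equiv -0.092
to pad start +15mm [ 0.02 -0.02  0.22]
0.00 [ 0.01 -0.03  0.6 ]
0.05 [-0.14 -0.    0.17]
0.10 [-0.13 -0.    0.18]
0.15 [-0.12 -0.    0.19]
0.20 [-0.11 -0.    0.19]
0.25 [-0.1  -0.01  0.2 ]
0.30 [-0.09 -0.01  0.2 ]
0.35 [-0.08 -0.01  0.21]
0.40 [-0.07 -0.01  0.21]
0.45 [-0.06 -0.01  0.21]
0.50 [-0.05 -0.01  0.22]
0.55 [-0.04 -0.01  0.22]
0.60 [-0.03 -0.01  0.22]
0.65 [-0.02 -0.01  0.22]
0.70 [-0.01 -0.01  0.22]
```

View pics/s2.png

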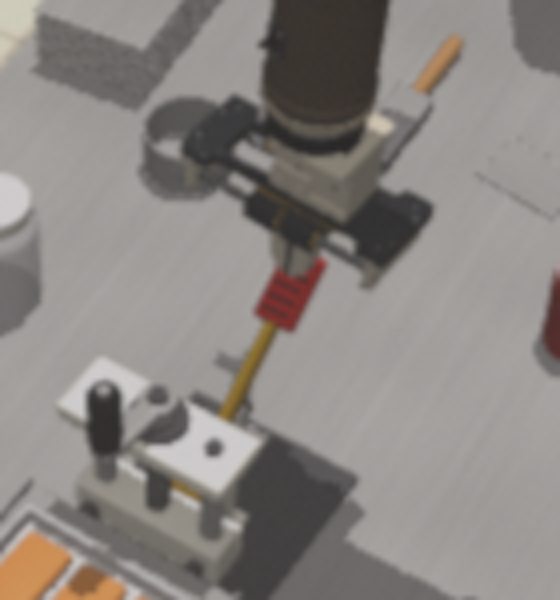

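Side view: the closed fingers hang just above the red pad (pad at crop (290,295)), centred. Going down and pressing along the arc.

```bash
python3 -m jog '[0,0,0,0.25,0, 0,0,-0.02,0.15,0, 0,0,0,0.1,0, 0,-0.04,0,0.08,0, 0,0,0,0,0]'; python3 b.py | head -3;python3 -m jog '[0,-0.13,0,0.18,0, 0,-0.13,0,0.18,0, 0,0,0,0,0]'; python3 b.py | head -3; python3 -m jog '[0,-0.13,0,0.18,0, 0,-0.12,0,0.19,0, 0,0,0,0,0]'; python3 b.py
```

```text
clock: 17.83
position: [0.4822, -0.1193, 0.2268]
ee_rot: [2.328, 2.061, 0.069]
force: [-0.2, 0.2, 1.3]
width: 0.004
t 17.83 pos [ 0.4822 -0.1193  0.2268] x [0.121 0.993 0.012] y [ 0.991 -0.121  0.053] z [ 0.054  0.006 -0.999] F [-0.2  0.2  1.3] w 0.00
tip rel pivot: lx 3.5 out 139.6 z 116.8 mm
angle equiv -0.008
clock: 18.08
position: [0.4821, -0.1299, 0.2116]
ee_rot: [2.326, 2.062, 0.071]
force: [0.6, 0.8, 2.1]
width: 0.005
t 18.08 pos [ 0.4821 -0.1299  0.2116] x [0.12  0.993 0.013] y [ 0.991 -0.12   0.054] z [ 0.055  0.006 -0.998] F [0.6 0.8 2.1] w 0.00
tip rel pivot: lx 4.3 out 150.2 z 101.6 mm
angle equiv 0.095
clock: 18.33
position: [0.4819, -0.1404, 0.1949]
ee_rot: [2.327, 2.062, 0.072]
force: [0.1, 1.1, 2.1]
width: 0.005
t 18.33 pos [ 0.4819 -0.1404  0.1949] x [0.12  0.993 0.014] y [ 0.991 -0.12   0.055] z [ 0.056  0.007 -0.998] F [0.1 1.1 2.1] w 0.01
tip rel pivot: lx 5.0 out 160.5 z 85.0 mm
angle equiv 0.202
to pad start +15mm [ 0.59 -0.09 -1.08]
0.25 [-0.02 -0.14  0.22]
0.30 [-0.09 -0.01  0.2 ]
0.35 [-0.08 -0.01  0.21]
0.40 [-0.07 -0.01  0.21]
0.45 [-0.06 -0.01  0.21]
0.50 [-0.05 -0.01  0.22]
0.55 [-0.04 -0.01  0.22]
0.60 [-0.03 -0.01  0.22]
0.65 [-0.02 -0.01  0.22]
0.70 [-0.01 -0.01  0.22]
```

```bash
python3 -m jog '[0,-0.06,-0.04,0.2,0, 0,-0.07,-0.03,0.2,0, 0,-0.07,-0.02,0.2,0, 0,0,0,0,0]'; python3 b.py | head -3;python3 -m jog '[0,-0.06,0,0.2,0, 0,-0.05,0,0.2,0, 0,0,0,0,0]'; python3 b.py
```

```text
clock: 18.67
position: [0.4808, -0.1497, 0.1698]
ee_rot: [2.325, 2.059, 0.076]
force: [-0.1, 1.9, 4.3]
width: 0.003
t 18.67 pos [ 0.4808 -0.1497  0.1698] x [0.121 0.993 0.013] y [ 0.991 -0.121  0.059] z [ 0.06   0.006 -0.998] F [-0.1  1.9  4.3] w 0.00
tip rel pivot: lx 4.8 out 169.9 z 59.9 mm
angle equiv 0.350
clock: 18.92
position: [0.4809, -0.1542, 0.1531]
ee_rot: [2.325, 2.059, 0.075]
force: [0.2, 1.3, 5.1]
width: 0.006
t 18.92 pos [ 0.4809 -0.1542  0.1531] x [0.121 0.993 0.013] y [ 0.991 -0.121  0.058] z [ 0.059  0.006 -0.998] F [0.2 1.3 5.1] w 0.01
tip rel pivot: lx 5.3 out 174.4 z 43.2 mm
angle equiv 0.447
to pad start +15mm [ 0.95 -0.04 -2.12]
0.50 [-0.02 -0.15  0.23]
0.55 [-0.04 -0.01  0.22]
0.60 [-0.03 -0.01  0.22]
0.65 [-0.02 -0.01  0.22]
0.70 [-0.01 -0.01  0.22]
```

```bash
for i in 1 2; do python3 -m jog '[0,-0.03,-0.02,0.1,0, 0,0,0,0,0]' | tail -2|head -1; python3 b.py|sed -n '1p;3p'; done;  python3 -m jog '[0,-0.02,0,0.1,0, 0,0,0,0,0]' >/dev/null; python3 b.py|head -3;  python3 -m jog '[0,-0.01,0,0.05,0, 0,0,0,0,0]' >/dev/null; python3 b.py|head -3
```

```text
force: [-1.2, 0.2, 5.4]
t 19.08 pos [ 0.481  -0.155   0.1494] x [0.12  0.993 0.013] y [ 0.991 -0.121  0.059] z [ 0.06   0.006 -0.998] F [-1.2  0.2  5.4] w 0.01
angle equiv 0.468
force: [-0.7, -0.2, 5.9]
t 19.25 pos [ 0.4809 -0.1555  0.1464] x [0.119 0.993 0.013] y [ 0.991 -0.12   0.06 ] z [ 0.062  0.006 -0.998] F [-0.7 -0.2  5.9] w 0.00
angle equiv 0.485
t 19.42 pos [ 0.4809 -0.1561  0.1434] x [0.119 0.993 0.012] y [ 0.991 -0.12   0.06 ] z [ 0.061  0.005 -0.998] F [-0.7 -0.2  5.1] w 0.00
tip rel pivot: lx 5.4 out 176.3 z 33.5 mm
angle equiv 0.502
t 19.58 pos [ 0.4809 -0.1562  0.1426] x [0.119 0.993 0.011] y [ 0.991 -0.119  0.06 ] z [ 0.061  0.004 -0.998] F [-1.7  0.6  6.1] w 0.00
tip rel pivot: lx 5.5 out 176.5 z 32.7 mm
angle equiv 0.506
```

```bash
python3 -m jog '[0,-0.02,0,0.1,0, 0,0,0,0,0]' >/dev/null; python3 b.py|sed -n '1p;3p';  python3 -m jog '[0,-0.01,-0.01,0.08,0, 0,0,0,0,0]' >/dev/null; python3 b.py|sed -n '1p;3p'; python3 -m jog '[0,-0.01,-0.01,0.06,0, 0,0,0,0,0]' >/dev/null; python3 b.py|sed -n '1p;3p'; python3 -m jog '[0,-0.01,-0.01,0.06,0, 0,0,0,0,0]' >/dev/null; python3 b.py|sed -n '1p;3p'
```

```text
t 19.75 pos [ 0.4808 -0.1567  0.1399] x [0.118 0.993 0.01 ] y [ 0.991 -0.119  0.06 ] z [ 0.061  0.003 -0.998] F [-1.7  1.5  7.4] w 0.00
angle equiv 0.522
t 19.92 pos [ 0.4808 -0.1569  0.1382] x [0.118 0.993 0.009] y [ 0.991 -0.118  0.061] z [ 0.061  0.002 -0.998] F [-2.4  0.4  5.9] w 0.01
angle equiv 0.531
t 20.08 pos [ 0.4808 -0.157   0.1374] x [0.118 0.993 0.008] y [ 0.991 -0.118  0.061] z [ 0.062  0.001 -0.998] F [-0.8  0.4  6.5] w 0.00
angle equiv 0.536
t 20.25 pos [ 0.4808 -0.1571  0.1366] x [0.117 0.993 0.007] y [ 0.991 -0.117  0.062] z [ 0.062 -0.    -0.998] F [-2.2  1.3  6.6] w 0.00
angle equiv 0.540
```

```bash
cat > f.sh <<'E'
python3 b.py | sed -n '1p;3p' | sed 's/x \[.*F/F/' | tr '\n' ' '; echo
E
python3 -m jog '[0,-0.01,-0.01,0.07,0, 0,0,0,0,0]' >/dev/null; sh f.sh;  python3 -m jog '[0,-0.01,-0.01,0.07,0, 0,0,0,0,0]' >/dev/null; sh f.sh; python3 -m jog '[0,-0.01,-0.01,0.07,0, 0,0,0,0,0]' >/dev/null; sh f.sh; python3 -m jog '[0,-0.01,-0.01,0.07,0, 0,0,0,0,0]' >/dev/null; sh f.sh
```

```text
t 20.42 pos [ 0.4808 -0.1572  0.1354] F [-1.4  0.3  7.2] w 0.00 angle equiv 0.547 
t 20.58 pos [ 0.4807 -0.1573  0.1342] F [-2.   0.8  7.3] w 0.01 angle equiv 0.554 
t 20.75 pos [ 0.4807 -0.1575  0.1329] F [-1.9  0.9  5.8] w 0.00 angle equiv 0.561 
t 20.92 pos [ 0.4806 -0.1576  0.1316] F [-1.9  0.7  7.1] w 0.00 angle equiv 0.568
```

```bash

python3 -m jog '[0,-0.01,-0.01,0.07,0, 0,0,0,0,0]' >/dev/null; sh f.sh;  python3 -m jog '[0,-0.01,-0.01,0.07,0, 0,0,0,0,0]' >/dev/null; sh f.sh; python3 -m jog '[0,-0.01,-0.01,0.07,0, 0,0,0,0,0]' >/dev/null; sh f.sh; python3 -m jog '[0,-0.01,-0.01,0.07,0, 0,0,0,0,0]' >/dev/null; sh f.sh
```

```text
t 21.08 pos [ 0.4806 -0.1577  0.1301] F [-1.1  0.6  5.3] w 0.00 angle equiv 0.576 
t 21.25 pos [ 0.4806 -0.1578  0.1287] F [-0.5  0.9  6.2] w 0.01 angle equiv 0.584 
t 21.42 pos [ 0.4806 -0.158   0.1273] F [-0.6 -0.4  5.3] w 0.00 angle equiv 0.592 
t 21.58 pos [ 0.4806 -0.1581  0.1259] F [-2.3  1.5  6.9] w 0.00 angle equiv 0.600
```

```bash

python3 -m jog '[0,-0.01,-0.01,0.07,0, 0,0,0,0,0]' >/dev/null; sh f.sh;  python3 -m jog '[0,-0.01,-0.01,0.07,0, 0,0,0,0,0]' >/dev/null; sh f.sh; python3 -m jog '[0,0,-0.01,0.07,0, 0,0,0,0,0]' >/dev/null; sh f.sh; python3 -m jog '[0,0,-0.01,0.07,0, 0,0,0,0,0]' >/dev/null; sh f.sh
```

```text
t 21.75 pos [ 0.4806 -0.1582  0.1246] F [-0.8 -1.3  6.5] w 0.01 angle equiv 0.608 
t 21.92 pos [ 0.4805 -0.1582  0.1232] F [-1.8 -0.1  5.5] w 0.00 angle equiv 0.616 
t 22.08 pos [ 0.4805 -0.1583  0.1218] F [-1.2  1.3  6.2] w 0.01 angle equiv 0.623 
t 22.25 pos [ 0.4805 -0.1584  0.1204] F [-1.9  0.5  6.3] w 0.00 angle equiv 0.631
```

```bash

python3 -m jog '[0,0,-0.01,0.06,0, 0,0,0,0,0]' >/dev/null; sh f.sh;  python3 -m jog '[0,0,-0.01,0.06,0, 0,0,0,0,0]' >/dev/null; sh f.sh; python3 -m jog '[0,0,-0.01,0.06,0, 0,0,0,0,0]' >/dev/null; sh f.sh
```

```text
t 22.42 pos [ 0.4805 -0.1584  0.1194] F [-1.9  1.1  4.4] w 0.00 angle equiv 0.637 
t 22.58 pos [ 0.4805 -0.1584  0.1183] F [-1.   1.   5.1] w 0.00 angle equiv 0.642 
t 22.75 pos [ 0.4805 -0.1584  0.1173] F [-1.5  0.7  2.7] w 0.01 angle equiv 0.648
```

```bash
for i in 1 2 3; do python3 -m jog '[0,0,0,0,0]' | grep force; done; python3 -m jog '[0,0,-0.01,0.05,0, 0,0,0,0,0]' >/dev/null; sh f.sh; for i in 1 2 ; do python3 -m jog '[0,0,0,0,0]' | grep force; done
```

```text
force: [-0.7, 0.3, 3.9]
force: [-0.6, 0.1, 3.8]
force: [-1.2, -0.0, 3.7]
t 23.17 pos [ 0.4805 -0.1584  0.1168] F [-1.2  1.   4.2] w 0.01 angle equiv 0.651 
force: [-0.3, -0.3, 4.4]
force: [-0.7, -0.1, 4.2]
```

Force fell from about 6.3 N to about 4 N, suggesting a snap; backing off slightly shows whether the lever follows.

```bash
for i in 1 2 3 4; do python3 -m jog '[0,0,0,-0.06,0, 0,0,0,0,0]' | grep force; sh f.sh; done
```

```text
force: [-3.4, 0.4, 9.9]
t 23.50 pos [ 0.4805 -0.1583  0.1198] F [-3.4  0.4  9.9] w 0.01 angle equiv 0.634 
force: [-2.9, 1.2, 10.4]
t 23.67 pos [ 0.4805 -0.158   0.123 ] F [-2.9  1.2 10.4] w 0.00 angle equiv 0.616 
force: [-2.4, 0.9, 8.8]
t 23.83 pos [ 0.4806 -0.1578  0.1264] F [-2.4  0.9  8.8] w 0.00 angle equiv 0.597 
force: [-3.3, 0.8, 9.7]
t 24.00 pos [ 0.4806 -0.1575  0.1297] F [-3.3  0.8  9.7] w 0.00 angle equiv 0.579
```

Not caught (force stays, lever follows). Press on further.

```bash
python3 -m jog '[0,0,0,0.12,0, 0,0,0,0.12,0, 0,0,0,0,0]'>/dev/null; sh f.sh; python3 -m jog '[0,0,0,0.12,0, 0,0,0,0.06,0,0,0,0,0,0]'>/dev/null; sh f.sh;python3 -m jog '[0,0,0,0.06,0, 0,0,0,0,0]'>/dev/null; sh f.sh; python3 -m jog '[0,0,0,0.05,0, 0,0,0,0,0]'>/dev/null; sh f.sh;
```

```text
t 24.25 pos [ 0.4805 -0.1581  0.1215] F [-1.2  1.5  6. ] w 0.01 angle equiv 0.625 
t 24.50 pos [ 0.4806 -0.1584  0.1154] F [-0.5  0.6  5.6] w 0.01 angle equiv 0.659 
t 24.67 pos [ 0.4805 -0.1584  0.1135] F [0.5 0.5 1.4] w 0.00 angle equiv 0.670 
t 24.83 pos [ 0.4806 -0.1585  0.112 ] F [-1.9  0.6  6. ] w 0.01 angle equiv 0.678
```

```bash
python3 -m jog '[0,0,0,0,0, 0,0,0,0,0]'>/dev/null; sh f.sh; python3 -m jog '[0,0,0,0.05,0, 0,0,0,0,0, 0,0,0,0,0]'>/dev/null; sh f.sh;python3 -m jog '[0,0,0,0.05,0, 0,0,0,0,0, 0,0,0,0,0]'>/dev/null; sh f.sh
```

```text
t 25.00 pos [ 0.4805 -0.1584  0.1122] F [-1.1  0.8  3. ] w 0.00 angle equiv 0.677 
t 25.25 pos [ 0.4806 -0.1584  0.1112] F [-3.1  1.4 11.3] w 0.01 angle equiv 0.682 
t 25.50 pos [ 0.4806 -0.1584  0.1105] F [-2.1  1.2 11.4] w 0.01 angle equiv 0.686
```

Force fell to 3 N, then rose sharply to 11 N: looks like the snap followed by the stop. Backing off to test.

```bash
for i in 1 2 3 4; do python3 -m jog '[0,0,0,-0.07,0, 0,0,0,0,0, 0,0,0,0,0]' >/dev/null; sh f.sh; done
```

```text
t 25.75 pos [ 0.4804 -0.1586  0.1134] F [ 0.5 -0.4  0.4] w 0.00 angle equiv 0.670 
t 26.00 pos [ 0.4795 -0.1586  0.1156] F [-0.2  0.8 -0. ] w 0.00 angle equiv 0.658 
t 26.25 pos [ 0.479  -0.1585  0.1183] F [-0.6  0.9 -0.3] w 0.00 angle equiv 0.643 
t 26.50 pos [ 0.4788 -0.1585  0.1214] F [ 0.5 -0.2  0.1] w 0.00 angle equiv 0.626
```

Caught: the force is zero with the tool backing away. Retreat and check.

```bash
python3 -m jog '[0,0,0,-0.5,0, 0,0,0,-1,0, 0,0,0,-1,0, 0,0,0,-1,0, 0,0,0,-1,0, 0,-0.8,0,-0.5,0, 0,-1,0,0,0, 0,-1,0,0,0, 0,-1,0,0,0, 0,-1,0,0,0, 0,0,0,0,0, 0,0,0,0,0, 0,0,0,0,0]'; python3 -c "
from h import *
info()
f=lambda n,r,c:cv2.resize(get_image(n)[r:r+150,c:c+130],None,fx=3,fy=4 if 0 else 3,interpolation=2)
save('pics/end.png',np.hstack([f('side',150,220),f('top',150,200)]))"
```

```text
clock: 27.58
position: [0.4423, -0.3503, 0.3359]
ee_rot: [2.284, 2.057, 0.051]
force: [-0.3, 0.4, -0.0]
width: 0.007
t 27.58 pos [ 0.4423 -0.3503  0.3359] x [ 0.105  0.994 -0.021] y [ 0.992 -0.104  0.072] z [ 0.069 -0.028 -0.997] F [-0.3  0.4 -0. ] w 0.01
```

View pics/end.png

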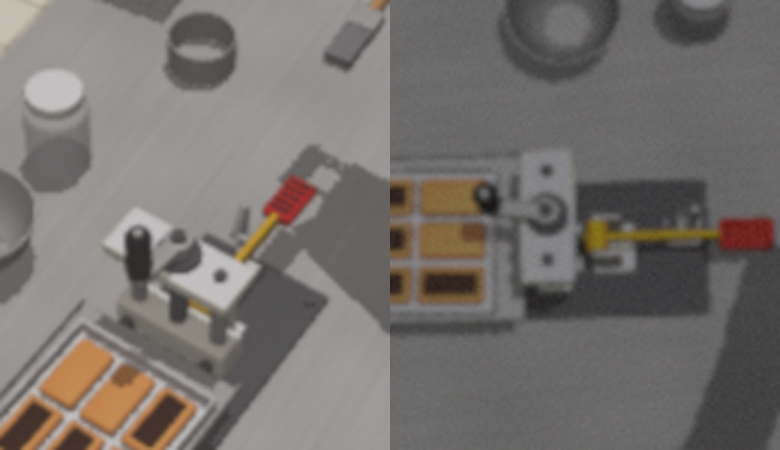

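The lever is down and stays down untouched, the crank is where I left it, and the biscuits and other things are in place.

```bash
python3 -c "
from cell import *
print(sign_off())"
```

```text
the job is handed in; nothing more can be done
None
```

I wound the crank about 2.26 turns clockwise, then set the brake, and handed the job in at 27.6 s. The last side and top views show the lever down with nothing touching it. The biscuits are on the platform and the things near the lift look undisturbed.

- **Level:** the last measurement puts the platform edge at 105.3–107.2 mm and the roller top at 106.4–107.1 mm. The crank count gives 107.6 mm. That is within about 1.5 mm, inside the 3 mm allowed. One edge reading first came out at 103.7 mm. I had picked the wrong pixel row, and it read 107.2 mm once corrected.
- **Brake:** my first try stopped too early. The force had dropped, but on backing off the lever followed the tool, so it wasn't caught. I pressed further until the force dropped to 1–3 N, then rose to about 11 N. I took that as the snap and then the stop, touched only lightly. Backing off again read 0 N.
- **Not checked:** I did not re-measure the level after the brake was set. The crank looked unmoved in the last picture.

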